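Unlatch the work lantern from its safety hook and dock it

ROBOT

A 6-joint arm with a two-finger parallel gripper is mounted at the origin on the work surface. World frame = base frame: x ahead of the robot, y to its left, z up, the work surface at z = 0. Lengths are in m, angles in rad, forces in N, time in s.
With the tool pointing down it reaches from about 0.225 to 0.875 m from the base axis. Payload 3.4 kg.
Tool frame: the origin (TCP) lies on the centre line of the jaws, within the pads' length; the fingertips stand 17 mm ahead of it and the grasp point (between the pads) lies 2 mm behind it (nose_length is the distance from the TCP to the fingertips, in m); z points along the fingers, y is the line along which they close (so a half turn about z gives the same grasp; the last joint's range is limited). The gripper opens to 85 mm and grips with 20 to 120 N. Pads are 22 mm wide; open, the fingers measure 114 mm over their backs; the gripper's body (76 mm by 85 mm) begins 54 mm behind the grasp point. The pads swing forward as they close: fully open they stand 13 mm farther back than shut.
Start: joints at [1.105, 0.276, 1.505, -0, 1.361, -0.121], TCP at [0.194, 0.541, 0.248] pointing down, gripper open.
Joint ranges: [-2.89, 2.89], [-0.75, 2.08], [0.22, 2.7], [-1.18, 4.32], [0.11, 2.71], [-2.7, 2.7]. Speed limits (rad/s): [2.57, 2.57, 3.14, 3.14, 3.14, 3.14].

INTERFACE

Orientations are given as a unit quaternion [w, x, y, z].
In Python, from rig import get_state, get_image, sign_off, find_in, place_of, nose_length gives the robot as it stands.
- The arm moves only by the tool apply_moves, never from a script. Its argument "deltas" is one flat list of numbers, 5 for each row, row after row: the finger opening in mm, from 0 to 85.4, then the shift along the tool's x, y, z in mm, then the turn about the tool's z in degrees. A call has 1 to 12 rows; each row is the pose to reach, as a shift and turn from the pose commanded when the call began, along the tool's axes at that moment; what a row does not reach only later rows make up. A row lasts 1/12 s, in which the tool goes at most 41.7 mm and 7.16 degrees, less where a joint would pass 70% of its speed; a pose out of reach is approached as far as the arm can. A call with a gripper value outside its range is refused whole. The fingers move at their own pace and stop on an object; "squeeze" is the grip in N (left out, the last holds). Time passes only in rows, so rows that repeat a pose let the fingers close. It gives the time, the measured TCP pose, the force, the opening and the grip force at its end, in the units of the state.
- get_state(): the state, without advancing time (a new reading comes with each control period).
- get_image(name): name is "side" or "top"; returns a dict with "frame" (480x640x3 uint8, red, green, blue), "K" (3x3 intrinsics, pixels), "k1" (the pictures are not rectified: a ray, as slopes to the right and down, at radius r is drawn at 1 + k1 r^2 times it, then the intrinsics apply), "position" and "orientation" of the camera in the world. Camera axes: x right, y down, z forward; pixel columns grow to the right and rows downward; lengths in m; the calibration is good to about 2 mm. A picture is of the moment at which its call begins. There is no depth.
- sign_off(): hands the job in; it is judged then, once.
Trained networks look in a picture, given as the dict that the camera call returned (one of the last four; its "shot" number tells which), for a name from the list of things; names that differ only in an ending like _2 or _b are one class to them, and where a whole thing is asked for, a point or a joint stands for the part that bears it (a point fixed in the world has none). Each returns a list of dicts, best first, with "score" (0 to 1); they miss things now and then, are a little off and sometimes report something else, mostly with a low value. They report only what shows in the picture. A call takes as long as a camera call. They do not tell look-alikes from the thing itself.
- find_in(query, picture): "point" ([column, row] in pixels, amid what is visible of it).
- place_of(query, picture): "point" ([column, row] in pixels: a listed point, or the origin of a listed thing).
The state is a dict: "clock": time; "qpos": joint angles; "qd": joint speeds; "effort": joint torques, N m; "position": TCP position; "ee_rot": TCP orientation; "contact_force": force on the tool from outside, world axes, zero at the start; "moment": the same for the moment, N m; "width": finger opening in m; "gripper_force": force on a finger pad.
Only numpy, scipy, OpenCV 4.12 (cv2) and the standard library are available. Lean on these libraries where they do the work, as an engineer would, in place of code of your own. Each camera call takes 0.05 s, during which the arm holds its last target. There are 200 camera calls.

TASK

Take the work lantern off the safety hook: with a finger press the hook's sprung keeper back until you feel it stop, keep it back, ease the handle out from under the beak and lift it off without forcing anything. Then set the lantern gently down, upright and fully home in the round nest of the charging dock, let go, and leave everything else on the bench as it is.

Things in the scene. Friction and masses are not known exactly. Their poses are not given: they have to be found in the camera images.
- stand: Fixed hook stand: foot plate 225 x 120 x 12 (x -55 to 170), post 30 x 30 at x = 142, 316 high, clamp block (x 114 to 170, z 245 to 287) holding a round boom 16 thick at z = 266 that carries the hook. Origin on the bench under the hanging handle bar; x points from hook to post, z up. Over 12 N from the robot, or 18 N from the lantern, on hook, keeper or stand is forcing it.
- clamp (a point): Point on the boom's axis in the clamp block, fixed to the stand: x = 142, z = 266. How far the boom is drawn out is not measured and differs each time: the hook's beak tip lies anywhere from x = 0 to +18 of the stand, so it must be felt or seen. The hook is 14 thick flat steel in the stand's x-z plane (y -7 to 7), open at the top.
- seat (a point): On the stand's z axis (fixed to the stand, not the hook), level with the saddle, the hook's flat floor, at z = 236. Hook sizes as (back from beak tip, up from saddle): floor -25 to 40, 10 thick; nose wall -33 to -25; beak -25 to 0 at 18 to 26 up; shank 40 to 50, up to 54, the top. The hung handle bar's centre is at stand x = 0, so 0 to 18 in front of the beak tip.
- keeper (a point): Fixed point of the stand, x = 32, z = 284, near the keeper's cross pin (pin: 32 behind beak tip, 48 up). Keeper: sprung flap 12 wide, 45 long, sloping from pin to under the beak, barring the way up; swings only down and back 0.85 rad to a firm stop, then hangs upright. The bar passes up between beak tip and pin only then; under 7 behind the tip it catches the beak.
- thumbbar (a point): Fixed point of the stand, x = 17, z = 269, near the keeper's thumb bar: a free-turning rod 7 thick out to y = -44 and 44. Shut: 17 behind beak tip, 33 up; at stop: 33 behind, 27 up. Spring 1 N shut, 2 N open, then stiff. A finger behind the gripped handle pushes it back; with a 14.5 thick finger the stop is met with the handle bar 9 to 11 behind the beak tip.
- lantern: Plain LED work lantern, 360 to 560 g, upright: black rubber base 86 across and 24 high, white tube 70 across, grey cap 86 across up to 121 high, rigid steel stirrup handle. Origin: centre of the underside; z up, y along the handle bar. It starts hanging from the hook, underside 52 above the bench, its y axis within 0.06 rad of the stand's.
- handle (a point): Middle of the lantern's handle bar, 190 above its underside: a straight round rubber bar 12 thick, 96 long along the lantern's y, uprights (8 thick) at y = -58 and 58, 63 of free room below it down to the cap. The hook holds it at the middle, so grip it beside the hook, about 28 from the middle, one finger before, one behind; lift it 33 to clear the beak, then forward 100.
- dock: Black charging dock, fixed to the bench: 130 x 130 x 14 block with a 50 x 90 x 20 tail at x = +85, and on it a round grey rim 114 across outside, 98 inside, its top 26 above the bench. Origin: centre of the underside under the nest.
- nest (a point): Centre of the nest's floor, 17 above the bench; the rim stands 9 above it. The lantern's base (86) fits the nest (98) with 6 all round, any way round.
- cleaver: Fibre cleaver, loose bystander, 85 x 62, 48 high; origin under its centre.
- pump_bottle: Small white bottle with steel pump top, loose bystander, 60 across, 83 high; origin under its centre.
- alcohol: Clear bottle with white cap, loose bystander, 66 across, 160 high; origin under its centre.
- stripper: Yellow-handled fibre stripper lying flat, loose bystander, 150 long, 16 high; origin under its middle.
- wipe_box: Clear open box with white wipes, loose bystander, 130 x 90, 35 high; origin under its centre.
- power_meter: Black hand-held meter lying flat, loose bystander, 150 x 75, 34 high; origin under its centre.
Mind the look-alikes: they are no part of the job. Leave any purple or red look-alike of the lantern alone. What is shaped like the dock but green or turquoise is not meant.

How it is judged:
On the way, in this order (a step that is already met when the one before it is completed fails the run):
1. a finger presses the keeper while the lantern still hangs on the hook (contact force between the fingers and stand above 0.5 N and contact force between lantern and stand above 0.3 N and distance of handle from where it was at the start of the episode below 0.04 m), for 0.2 s.
2. the lantern is off the hook: its handle is in front of the nose and nothing of it touches the stand (x of handle in the frame of seat below -0.05 m and contact force between lantern and stand below 0.05 N and height (world z) of lantern above 0.04 m), for 0.2 s.
At the end, for the whole second after the job is handed in: The lantern stands upright (within 0.05 rad) and at rest in the dock's nest: its underside within 3 mm of the nest's floor and its centre within 8 mm of the nest's, released (horizontal distance between lantern and nest below 0.008 m and z of lantern in the frame of nest below 0.003 m and angle between lantern's own z axis and vertical below 0.05 rad and linear speed of lantern below 0.01 m/s and contact force between lantern and the fingers below 0.05 N); the robot touches nothing.
It fails at once if the robot forces the hook, its keeper or the stand (over 12 N) (contact force between any of the fingers, the arm and stand above 12 N).
It fails at once if the lantern is wrenched against the hook, keeper or stand (over 18 N) (contact force between lantern and stand above 18 N).
It fails at once if the lantern is slammed or jammed into the dock or its rim (over 40 N) (contact force between lantern and dock above 40 N).
It fails at once if the lantern is dropped or flung (over 0.8 m/s) (linear speed of lantern above 0.8 m/s).
It fails at once if a bystander is moved by more than 20 mm (distance of any of cleaver, pump_bottle, alcohol, stripper, wipe_box, power_meter from where it was at the start of the episode above 0.02 m).
It also fails if it takes over 72 s, if anything falls off the work surface, if the arm or the gripper's body presses on something with over 40 N, if the wrist force passes 120 N, or if a joint passes its speed limit or range.

## Working session

There is one attempt and no reset: what is moved stays moved. The work goes in short steps, Python scripts to look and compute and a tool call to move; the robot and the scene stay as the last step left them, time stands still between calls to the robot, and variables do not carry over. Pictures are saved under pics/ and viewed, at most 13 in all, crops included, and the job is handed in when it is done.

Besides the shell and the picture viewer there is one more tool, called after ">>>" by a JSON object that holds its "fn" and its "kwargs", one argument or row to a line. apply_moves: Moves the arm, as the interface text tells. Its arguments: {"type":"object","properties":{"deltas":{"type":"array"},"squeeze":{"type":"number"}},"required":["deltas"]}

```bash
ls; mkdir -p pics; cat > h.py <<'E'
import numpy as np, cv2, json
from rig import *
from scipy.spatial.transform import Rotation as R
def rot(q): return R.from_quat([q[1],q[2],q[3],q[0]]).as_matrix()
def ray(p,uv):
    K=p["K"]; d=np.array([(uv[0]-K[0][2])/K[0][0],(uv[1]-K[1][2])/K[1][1]])
    s=d.copy()
    for _ in range(20): s=d/(1+p["k1"]*(s@s))
    v=rot(p["orientation"])@np.array([s[0],s[1],1]); return np.array(p["position"]),v/np.linalg.norm(v)
def atz(p,uv,z):
    o,v=ray(p,uv); return o+v*(z-o[2])/v[2]
def proj(p,X):
    c=rot(p["orientation"]).T@(np.array(X)-np.array(p["position"])); s=c[:2]/c[2]; s=s*(1+p["k1"]*(s@s))
    return np.array([p["K"][0][0]*s[0]+p["K"][0][2],p["K"][1][1]*s[1]+p["K"][1][2]])
def tri(pu):
    A=0;b=0
    for p,uv in pu:
        o,v=ray(p,uv); M=np.eye(3)-np.outer(v,v); A=A+M; b=b+M@o
    return np.linalg.solve(A,b)
def save(p,n,crop=None,s=1):
    f=p["frame"][:,:,::-1]
    if crop: f=f[crop[1]:crop[3],crop[0]:crop[2]]
    cv2.imwrite("pics/"+n,cv2.resize(f,None,fx=s,fy=s,interpolation=cv2.INTER_CUBIC))
E
python3 - <<'E'
from h import *
np.set_printoptions(precision=4,suppress=True)
a=get_image("side");b=get_image("top")
save(a,"side0.png");save(b,"top0.png")
for n in ["stand","clamp","seat","keeper","thumbbar","lantern","handle","dock","nest"]:
    ra=place_of(n,a);rb=place_of(n,b)
    f=lambda r:[(np.round(x["point"],1).tolist(),round(x["score"],2)) for x in r[:3]]
    print(n,f(ra),f(rb), tri([(a,ra[0]["point"]),(b,rb[0]["point"])]) if ra and rb else "")
for p in(a,b): print(p["position"],rot(p["orientation"])[:,2],p["K"][0][0])
s=get_state();print(s["position"],s["ee_rot"],s["width"],nose_length)
E
```

```text
pics
stand [([392.0, 319.6], 0.87)] [([377.0, 220.6], 0.64), ([393.8, 191.6], 0.47), ([316.5, 239.5], 0.31)] [ 0.5156 -0.1776 -0.0195]
clamp [([449.6, 218.2], 0.84), ([205.5, 223.2], 0.31)] [([392.6, 151.7], 0.59)] [ 0.6653 -0.1987  0.2493]
seat [([249.6, 189.5], 0.75), ([398.4, 256.5], 0.66), ([204.3, 224.5], 0.4)] [([392.9, 206.8], 0.76)] [ 0.3436 -0.0906  0.5307]
keeper [([413.3, 233.9], 0.83)] [([394.5, 194.6], 0.94)] [ 0.5394 -0.1917  0.2808]
thumbbar [([408.3, 240.6], 0.97), ([283.2, 232.2], 0.28)] [([395.0, 197.4], 0.9), ([389.9, 208.0], 0.37)] [ 0.5311 -0.1916  0.2668]
lantern [([330.4, 431.0], 0.96), ([255.2, 287.0], 0.86)] [([420.4, 330.9], 0.97), ([384.1, 218.4], 0.93), ([274.7, 282.5], 0.67)] [ 0.173  -0.2938  0.0181]
handle [([328.1, 384.0], 0.9), ([400.9, 250.4], 0.85), ([249.9, 236.0], 0.66)] [([391.0, 207.9], 0.85), ([274.4, 279.4], 0.67), ([428.9, 330.0], 0.63)] [ 0.4528 -0.1821 -0.1472]
dock [([283.8, 231.3], 0.81), ([345.2, 196.4], 0.76), ([168.5, 286.5], 0.66)] [([224.0, 335.6], 0.88), ([240.7, 217.6], 0.87), ([248.1, 139.4], 0.77)] [0.2782 0.1531 0.263 ]
nest [([164.7, 283.6], 0.85), ([345.5, 194.7], 0.67), ([278.5, 229.4], 0.57)] [([223.3, 339.1], 0.89), ([245.1, 136.0], 0.86), ([242.0, 215.3], 0.74)] [0.16   0.3019 0.0229]
[-0.2535 -0.7305  1.2   ] [ 0.498   0.5109 -0.7007] 591.4727566213362
[0.2647 0.0215 1.6947] [ 0.1231 -0.004  -0.9924] 554.3539526114954
[0.1944 0.5412 0.2484] [0.     0.1715 0.9852 0.0001] 0.08548961684821023 0.017
```

View pics/side0.png

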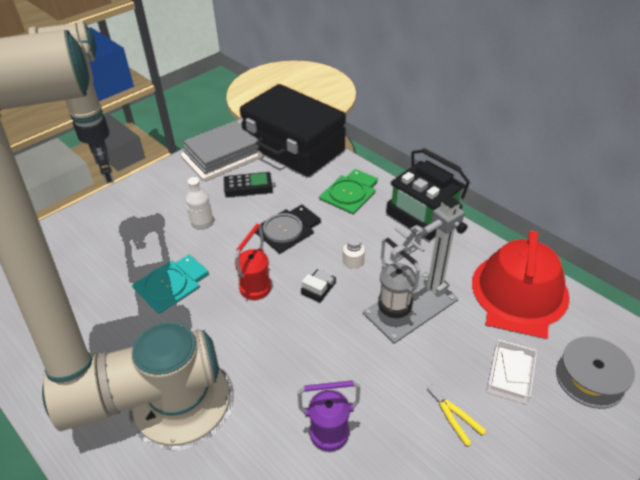

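View pics/top0.png

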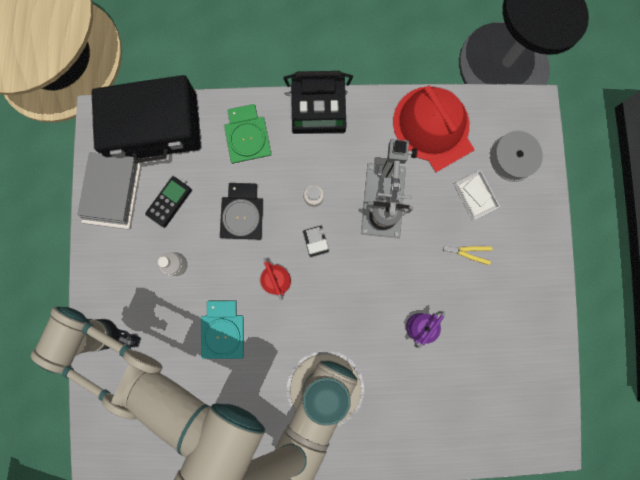

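```bash
python3 - <<'E'
from h import *
from scipy.optimize import least_squares
np.set_printoptions(precision=4,suppress=True)
a=get_image("side");b=get_image("top")
S={"stand":(0,0,0),"clamp":(.142,0,.266),"seat":(0,0,.236),"keeper":(.032,0,.284),"thumbbar":(.017,0,.269),"handle":(0,0,.242),"lantern":(0,0,.052)}
near={"a":{"stand":(392,315),"clamp":(449,218),"seat":(398,256),"keeper":(413,234),"thumbbar":(408,240),"handle":(401,250),"lantern":(395,310)},
"b":{"stand":(385,215),"clamp":(392,151),"seat":(392,207),"keeper":(394,195),"thumbbar":(395,197),"handle":(391,208),"lantern":(384,218)}}
D={"dock":(0,0,0),"nest":(0,0,.017)}
nd={"a":{"dock":(283,231),"nest":(280,230)},"b":{"dock":(241,217),"nest":(242,215)}}
def pick(pts,near):
    o=[]
    for k,p in(("a",a),("b",b)):
        for n in pts:
            for f in [place_of(n,p)]:
                c=[x for x in f if np.hypot(*(np.array(x["point"])-near[k][n]))<14]
                if c: o.append((p,n,np.array(c[0]["point"]),c[0]["score"]));print(k,n,c[0]["point"],c[0]["score"])
    return o
def fit(pts,o,x0):
    W=lambda x,q:[x[0]+np.cos(x[2])*q[0]-np.sin(x[2])*q[1],x[1]+np.sin(x[2])*q[0]+np.cos(x[2])*q[1],q[2]]
    r=least_squares(lambda x:np.concatenate([proj(p,W(x,pts[n]))-uv for p,n,uv,s in o]),x0,loss="soft_l1",x_scale=[.01,.01,.1])
    print(r.x,r.fun.reshape(-1,2)); return r.x
o=pick(S,near);fit(S,o,[.5,-.18,0])
o=pick(D,nd);
for p,n,uv,s in o:print(atz(p,uv,D[n][2]))
save(a,"side1.png",(350,180,480,345),3.6)
save(b,"top1.png",(350,130,430,250),5)
for p,u in ((a,(328,384)),(b,(424,330))):pass
for n in["cleaver","pump_bottle","alcohol"]:
  print(n,[atz(p,x["point"],0)[:2] for p in(a,b) for x in place_of(n,p)[:1]])
E
```

```text
a stand [392.0, 318.9] 0.56
a clamp [446.5, 216.0] 0.79
a seat [397.4, 252.0] 0.93
a keeper [414.4, 229.1] 0.58
a thumbbar [410.1, 242.5] 0.69
a handle [401.0, 252.7] 0.9
a lantern [393.7, 305.3] 0.64
b stand [379.0, 218.9] 0.6
b clamp [397.6, 151.4] 0.57
b seat [395.3, 206.2] 0.76
b keeper [393.3, 190.4] 0.68
b thumbbar [396.8, 199.7] 0.66
b handle [391.8, 205.6] 0.86
b lantern [381.5, 216.9] 0.56
[ 0.5133 -0.1868 -0.1197] [[ 0.8781 -1.1598]
 [-0.1154  0.8824]
 [ 2.9943  1.157 ]
 [-1.6716  2.6443]
 [-2.9017 -3.0161]
 [-0.3895 -1.3931]
 [ 0.6848 -0.5456]
 [ 2.5898  0.3014]
 [-0.2652  0.5788]
 [-3.4455 -0.0342]
 [ 1.9718  0.5356]
 [-2.7589 -2.0452]
 [ 0.3574  0.1809]
 [ 2.1061 -0.2576]]
a dock [284.5, 233.6] 0.65
b dock [240.4, 219.5] 0.85
b nest [238.2, 218.2] 0.79
[0.5242 0.2362 0.    ]
[0.5228 0.2506 0.    ]
[0.5244 0.255  0.017 ]
cleaver [array([0.4449, 0.0109]), array([0.4562, 0.0298])]
pump_bottle [array([0.5927, 0.0189]), array([0.5867, 0.0203])]
alcohol [array([0.3819, 0.4337]), array([0.3935, 0.4498])]
```

View pics/side1.png

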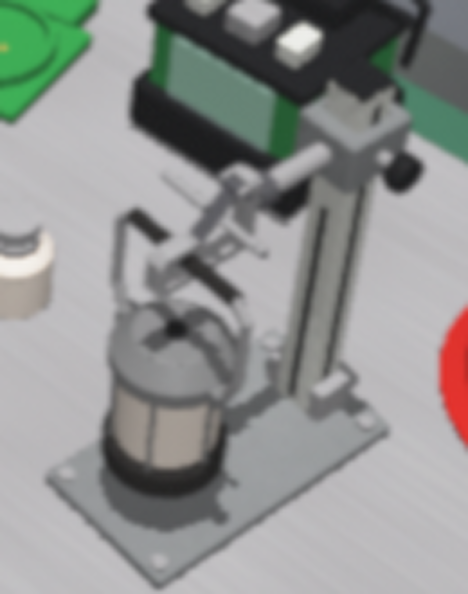

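View pics/top1.png

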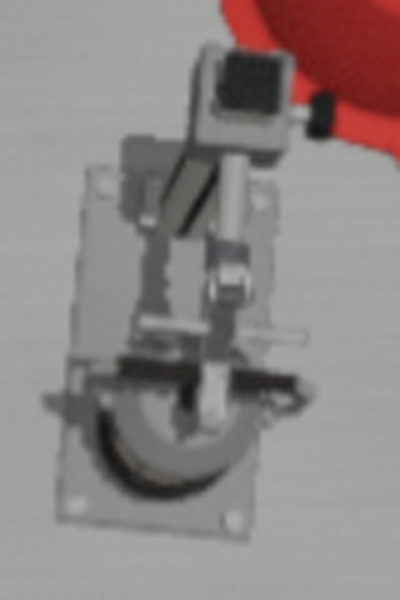

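Top crop: handle bar runs (118,370)–(298,382), thumb bar (140,323)–(308,338), plate corners (88,165), (278,178), (57,520), (248,542), nose front at (211,430). In the side crop the plate corners are (48,478), (158,583), (388,432).

```bash
python3 - <<'E'
from h import *
from scipy.optimize import least_squares
np.set_printoptions(precision=4,suppress=True)
a=get_image("side");b=get_image("top")
A=lambda u,v:(a,np.array([350+u/3.6-.36,180+v/3.6-.36])); B=lambda u,v:(b,np.array([350+u/5-.4,130+v/5-.4]))
def W(x,q): c,s=np.cos(x[2]),np.sin(x[2]); return np.array([x[0]+c*q[0]-s*q[1],x[1]+s*q[0]+c*q[1],q[2]])
# fixed / beak (d) / handle(yaw)
fx=[(B(88,165),(.17,.06,.012)),(B(278,178),(.17,-.06,.012)),(B(57,520),(-.055,.06,.012)),(B(248,542),(-.055,-.06,.012)),
 (A(48,478),(-.055,.06,.012)),(A(158,583),(-.055,-.06,.012)),(A(388,432),(.17,-.06,.012))]
be=[(B(140,323),(.017,.044,.269)),(B(308,338),(.017,-.044,.269)),(A(163,177),(.017,.044,.269)),(A(265,253),(.017,-.044,.269)),(B(211,430),(-.033,0,.262))]
ha=[(B(118,370),(0,.048,.242)),(B(298,382),(0,-.048,.242)),(A(133,213),(0,.048,.242)),(A(240,298),(0,-.048,.242))]
def res(x):
    r=[]
    for (p,uv),q in fx:r.append(proj(p,W(x,q))-uv)
    for (p,uv),q in be:r.append(proj(p,W(x,(q[0]+x[3],q[1],q[2])))-uv)
    for (p,uv),q in ha:
        c,s=np.cos(x[4]),np.sin(x[4]); r.append(proj(p,W(x,(-s*q[1],c*q[1],q[2])))-uv)
    return np.concatenate(r)
r=least_squares(res,[.51,-.187,-.1,.009,0],loss="soft_l1",x_scale=[.01,.01,.1,.01,.1]);print(r.x,np.linalg.norm(r.fun));print(r.fun.reshape(-1,2))
# handle centre independent
e=[tri([ha[0][0],ha[2][0]]),tri([ha[1][0],ha[3][0]])];print("handle",e)
e=[tri([be[0][0],be[2][0]]),tri([be[1][0],be[3][0]])];print("thumb",e)
# dock rim
from cv2 import *
for p,n,bx in((b,"b",(212,178,272,246)),(a,"a",(250,195,330,262))):
    g=cv2.cvtColor(p["frame"],cv2.COLOR_RGB2GRAY)[bx[1]:bx[3],bx[0]:bx[2]]
    gb=cv2.resize(g,None,fx=6,fy=6,interpolation=cv2.INTER_CUBIC)
    cv2.imwrite(f"pics/dock_{n}.png",gb)
ga=cv2.imread("pics/dock_a.png");gb=cv2.imread("pics/dock_b.png")
h=max(ga.shape[0],gb.shape[0]);f=lambda g:cv2.copyMakeBorder(g,0,h-g.shape[0],0,0,0)
c=np.hstack([f(gb),f(ga)]);cv2.imwrite("pics/dock.png",c[:, :800]);print(c.shape)
E
```

```text
[ 0.5153 -0.1867 -0.1216  0.0025  0.0247] 4.84678143417292
[[ 0.0573 -0.0648]
 [ 0.185   1.1752]
 [ 0.0531  0.1703]
 [ 0.7185 -0.4384]
 [-1.3478 -2.2427]
 [ 0.1839 -0.5888]
 [ 0.7459 -2.9675]
 [-0.1811  0.1383]
 [-0.5427  0.4567]
 [ 0.2388 -0.9424]
 [-0.7602 -0.2666]
 [ 0.4115 -0.4564]
 [ 0.9943  0.1306]
 [ 0.735   0.4014]
 [-0.1566  0.4748]
 [ 0.1645  0.4773]]
handle [array([ 0.5212, -0.137 ,  0.241 ]), array([ 0.512 , -0.2328,  0.2412])]
thumb [array([ 0.5402, -0.1457,  0.2662]), array([ 0.5304, -0.2342,  0.2684])]
(408, 840, 3)
```

View pics/dock.png

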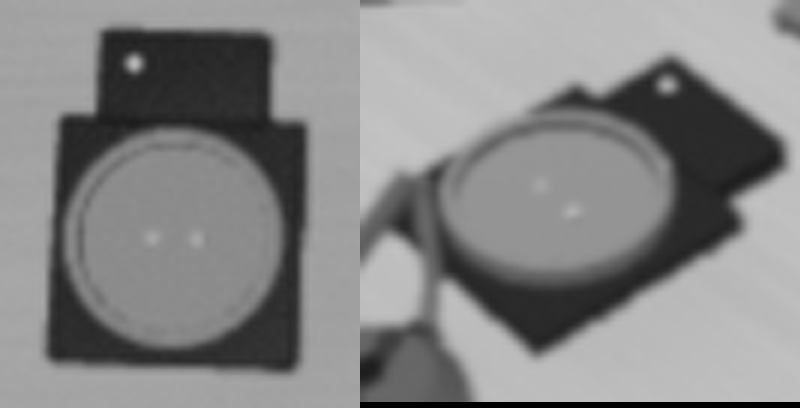

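```bash
cat >> h.py <<'E'
def delta(target,yaw):  # world TCP target (m), world angle of tool y -> tool shift mm, turn deg (about tool z)
    s=get_state(); M=rot(s["ee_rot"]); d=M.T@(np.array(target)-s["position"])*1e3
    cur=np.arctan2(M[1,1],M[0,1]); t=-np.degrees((yaw-cur+np.pi)%(2*np.pi)-np.pi)
    print("shift",np.round(d,1),"turn",round(t,2),"pos",np.round(s["position"],4),"F",np.round(s["contact_force"],2),"w",round(s["width"]*1e3,1),"gf",np.round(s["gripper_force"],1),"t",s["clock"],"tilt",np.round(M[:,2],3))
H=np.array([.5165,-.1853,.242]); YAW=-.1
ex=np.array([np.cos(YAW),np.sin(YAW),0]); ey=np.array([-np.sin(YAW),np.cos(YAW),0])
E
python3 - <<'E'
from h import *
np.set_printoptions(precision=4,suppress=True)
delta(H+[0,0,.118]+ex*-.020+ey*.028,YAW)
a=get_image("side");b=get_image("top")
L=lambda u,v,o:(u/6-.4+o[0],v/6-.4+o[1])
print(atz(b,L(173,237,(212,178)),.025),atz(b,L(174,238,(212,178)),.018),atz(a,L(196.5,198,(250,195)),.018),atz(a,L(197,196,(250,195)),.025))
print("red",tri([(a,(255.2,287)),(b,(274.7,282.5))]))
E
```

```text
shift [-522.5 -552.5 -111.7] turn 75.98 pos [0.1944 0.5412 0.2483] F [-0.36 -1.05  0.05] w 85.8 gf 0.0 t 2.4 tilt [ 0.  0. -1.]
[0.5264 0.247  0.025 ] [0.527  0.2475 0.018 ] [0.5248 0.2447 0.018 ] [0.5213 0.2398 0.025 ]
red [ 0.33    0.1444 -0.0027]
```

>>> {"fn": "apply_moves", "kwargs": {
  "deltas": [32,-15,-15,-30,2,32,-40,-40,-65,6,32,-67,-67,-100,13,32,-95,-95,-112,20,32,-123,-123,-112,27,32,-150,-151,-112,34,32,-178,-180,-112,41,32,-205,-208,-112,48,32,-232,-236,-112,55,32,-260,-265,-112,62,32,-285,-292,-112,69,32,-310,-320,-112,76],
  "squeeze": 20
}}

```text
clock: 3.5
position: [0.3783, 0.1332, 0.3606]
ee_rot: [0.0, 0.744, 0.668, 0.001]
contact_force: [0.8, 0.6, 0.5]
width: 0.0321
gripper_force: 0.0
```

```bash
python3 - <<'E'
from h import *
delta(H+[0,0,.118]+ex*-.020+ey*.028,YAW)
E
```

```text
shift [-274.1  151.2    0.7] turn -0.39 pos [0.3783 0.1332 0.3606] F [0.82 0.63 0.49] w 32.1 gf 0.0 t 3.5 tilt [ 0.001  0.    -1.   ]
```

>>> {"fn": "apply_moves", "kwargs": {
  "deltas": [32,-34,19,0,0,32,-68,38,0,0,32,-102,57,0,0,32,-136,76,0,0,32,-170,95,0,0,32,-204,114,0,0,32,-234,130,0,0,32,-258,142,0,0,32,-270,149,0,0,32,-274,151,0,0,32,-274,151,0,0,32,-274,151,0,0]
}}

```text
clock: 4.5
position: [0.5002, -0.1512, 0.3604]
ee_rot: [-0.001, 0.741, 0.671, 0.0]
contact_force: [-0.2, 0.1, 0.2]
width: 0.0319
gripper_force: 0.0
```

```bash
python3 - <<'E'
from h import *
delta(H+[0,0,.028]+ex*-.020+ey*.028,YAW)
a=get_image("side");b=get_image("top")
p1=a["frame"][170:320,340:480,::-1];p2=b["frame"][130:280,340:430,::-1]
cv2.imwrite("pics/hov.png",cv2.resize(np.hstack([p1,p2]),None,fx=3.4,fy=3.4,interpolation=cv2.INTER_CUBIC))
E
```

```text
shift [-4.4 -0.3 90.3] turn 0.02 pos [ 0.5002 -0.1512  0.3604] F [-0.22  0.11  0.19] w 31.9 gf 0.0 t 4.5 tilt [-0.     0.001 -1.   ]
```

View pics/hov.png

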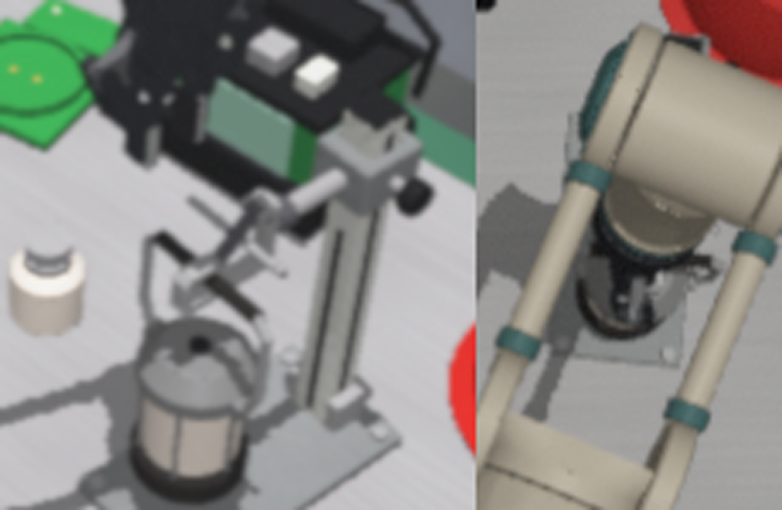

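Front fingertip shows near (382,217) in the side view; gripper hovers over the +y half of the bar. Checking the fingertip height against projection.

```bash
python3 - <<'E'
from h import *
a=get_image("side");p=np.array(get_state()["position"])
for z in(-.007,.0,.017-.034,-.012,-.022,-.027):
  print(z,proj(a,p-ex*.0235-ey*.0+[0,0,z]),proj(a,p-ex*.0305-ey*.011+[0,0,z]))
# finger mask around tip
g=cv2.cvtColor(a["frame"],cv2.COLOR_RGB2GRAY);print(g[205:224,374:394])
E
```

```text
-0.007 [379.90593453 214.25371022] [381.01808321 218.40022959]
0.0 [380.09505493 211.80127112] [381.21292911 215.94599053]
-0.017 [379.63842045 217.72396717] [380.74248785 221.87281018]
-0.012 [379.77178942 215.99369118] [380.87988317 220.14140833]
-0.022 [379.5058207  219.44462183] [380.60589002 223.59451993]
-0.027 [379.37398335 221.15573786] [380.47008258 225.30662142]
[[ 61  45  40  41  40  41  41  41  40  42  41  43  41  37  34  34  35  35
   35  36]
 [107  69  47  41  42  41  41  39  41  42  49  57  55  42  34  32  33  35
   36  35]
 [157 115  71  47  41  41  41  40  43  54  71  83  76  53  35  31  33  35
   36  35]
 [185 157 110  62  41  40  40  41  50  73  96 104  89  55  35  31  32  35
   35  36]
 [195 182 140  78  43  40  40  41  55  85 109 111  91  54  34  32  32  33
   34  35]
 [196 183 142  79  42  40  40  42  57  89 110 112  89  53  32  31  29  32
   32  33]
 [195 176 131  73  42  40  40  42  58  89 110 109  86  50  32  30  32  30
   32  32]
 [194 174 126  70  42  40  40  44  62  92 110 105  80  49  32  31  31  30
   32  30]
 [195 172 124  70  43  39  40  45  65  93 110
[... 190 characters left out ...]
  52  37
   32  31]
 [200 199 190 165 131  91  60  53  74 100 111 117 144 160 147 122  89  61
   44  35]
 [200 200 200 192 174 140 101  79  88 106 114 124 159 186 186 167 133 100
   75  54]
 [200 201 201 200 194 178 152 128 117 120 128 145 173 195 199 192 172 148
  122  89]
 [200 200 200 200 200 196 189 175 157 150 161 178 193 199 201 199 196 188
  167 133]
 [200 199 199 200 200 200 200 196 188 186 191 198 201 202 201 201 201 200
  191 172]
 [199 200 200 200 200 200 200 201 199 199 200 201 202 202 202 201 201 201
  200 195]
 [200 200 200 200 199 199 200 200 201 201 201 201 201 201 202 202 202 202
  201 200]
 [200 200 200 200 200 200 199 200 200 201 201 201 201 201 201 202 202 202
  202 201]]
```

>>> {"fn": "apply_moves", "kwargs": {
  "deltas": [32,-2,0,20,0,32,-4,0,45,0,32,-4,0,65,0,32,-4,0,80,0,32,-4,0,88,0,32,-4,0,92,0,32,-4,0,94,0,32,-4,0,96,0,32,-4,0,96,0,32,-4,0,96,0]
}}

```text
clock: 5.48
position: [0.5007, -0.1566, 0.2651]
ee_rot: [0.001, 0.742, 0.671, 0.0]
contact_force: [0.6, -0.5, 0.1]
width: 0.0319
gripper_force: 0.0
```

```bash
python3 - <<'E'
from h import *
delta(H+[0,0,.022]+ex*-.020+ey*.028,YAW)
a=get_image("side");b=get_image("top")
p1=a["frame"][180:300,360:480,::-1]
cv2.imwrite("pics/low.png",cv2.resize(p1,None,fx=5,fy=5,interpolation=cv2.INTER_CUBIC))
E
```

```text
shift [ 1.  -1.5  1.1] turn -0.02 pos [ 0.5007 -0.1566  0.2651] F [ 0.56 -0.5   0.09] w 31.9 gf 0.0 t 5.4833 tilt [ 0.001 -0.001 -1.   ]
```

View pics/low.png

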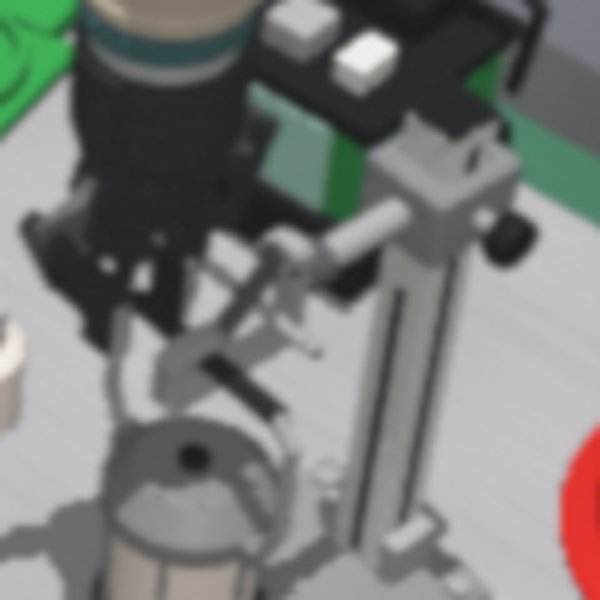

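The back finger stands just before the thumb bar, tips just above the handle bar, no contact. Now pressing back.

>>> {"fn": "apply_moves", "kwargs": {
  "deltas": [32,0,2,1,0,32,0,4,1,0,32,0,6,1,0,32,0,7,1,0,32,0,8,1,0,32,0,9,1,0,32,0,10,1,0,32,0,11,1,0,32,0,12,1,0,32,0,12,1,0]
}}

```text
clock: 6.42
position: [0.5124, -0.1579, 0.2632]
ee_rot: [0.0, 0.742, 0.671, -0.0]
contact_force: [-1.0, -0.6, 0.4]
width: 0.0323
gripper_force: 0.6
```

>>> {"fn": "apply_moves", "kwargs": {
  "deltas": [32,0,1,0,0,32,0,2,0,0,32,0,3,0,0,32,0,3,0,0]
}}

```text
clock: 6.75
position: [0.5154, -0.1581, 0.2633]
ee_rot: [0.0, 0.742, 0.671, 0.0]
contact_force: [-1.0, -0.6, 0.6]
width: 0.0318
gripper_force: 0.7
```

>>> {"fn": "apply_moves", "kwargs": {
  "deltas": [32,0,1,0,0,32,0,2,0,0,32,0,2,0,0,32,0,2,0,0]
}}

```text
clock: 7.08
position: [0.5173, -0.1583, 0.2633]
ee_rot: [-0.0, 0.742, 0.671, 0.0]
contact_force: [-1.5, -1.1, -0.0]
width: 0.0319
gripper_force: 0.7
```

>>> {"fn": "apply_moves", "kwargs": {
  "deltas": [32,0,1,0,0,32,0,1,0,0,32,0,1,0,0]
}}

```text
clock: 7.33
position: [0.5182, -0.1583, 0.2633]
ee_rot: [-0.0, 0.742, 0.671, 0.0]
contact_force: [-2.7, -0.8, 0.4]
width: 0.0321
gripper_force: 0.8
```

>>> {"fn": "apply_moves", "kwargs": {
  "deltas": [32,0,1,0,0,32,0,1,0,0,32,0,1,0,0]
}}

```text
clock: 7.58
position: [0.5193, -0.1584, 0.2633]
ee_rot: [-0.0, 0.742, 0.671, 0.0]
contact_force: [-1.7, -1.0, 0.4]
width: 0.0322
gripper_force: 0.8
```

>>> {"fn": "apply_moves", "kwargs": {
  "deltas": [32,0,1,0,0,32,0,1,0,0,32,0,1,0,0]
}}

```text
clock: 7.83
position: [0.5203, -0.1585, 0.2633]
ee_rot: [-0.0, 0.742, 0.671, 0.0]
contact_force: [-2.4, -1.0, -0.9]
width: 0.032
gripper_force: 0.8
```

>>> {"fn": "apply_moves", "kwargs": {
  "deltas": [32,0,1,0,0,32,0,1,0,0,32,0,1,0,0]
}}

```text
clock: 8.08
position: [0.5213, -0.1586, 0.2633]
ee_rot: [-0.0, 0.742, 0.671, 0.0]
contact_force: [-1.7, -0.4, -0.3]
width: 0.0322
gripper_force: 0.9
```

>>> {"fn": "apply_moves", "kwargs": {
  "deltas": [32,0,1,0,0,32,0,1,0,0,32,0,1,0,0]
}}

```text
clock: 8.33
position: [0.5221, -0.1587, 0.2633]
ee_rot: [-0.0, 0.742, 0.671, -0.0]
contact_force: [-1.2, -1.2, 0.5]
width: 0.0321
gripper_force: 1.1
```

>>> {"fn": "apply_moves", "kwargs": {
  "deltas": [32,0,1,0,0,32,0,1,0,0,32,0,1,0,0]
}}

```text
clock: 8.58
position: [0.5224, -0.1588, 0.2631]
ee_rot: [-0.001, 0.742, 0.671, -0.001]
contact_force: [-4.7, -2.0, 0.6]
width: 0.0321
gripper_force: 2.4
```

>>> {"fn": "apply_moves", "kwargs": {
  "deltas": [32,0,1,0,0,32,0,1,0,0,32,0,1,0,0]
}}

```text
clock: 8.83
position: [0.5226, -0.1588, 0.2629]
ee_rot: [-0.001, 0.742, 0.671, -0.001]
contact_force: [-5.8, -0.5, 1.8]
width: 0.0319
gripper_force: 3.2
```

Stop felt at TCP x ≈ 0.522 (force jump). Easing off slightly, keeping the keeper back, and descending around the bar.

>>> {"fn": "apply_moves", "kwargs": {
  "deltas": [32,0,-2,0,0,32,0,-3,0,0,32,0,-3,3,0,32,0,-3,6,0,32,0,-3,9,0,32,0,-3,12,0,32,0,-3,15,0,32,0,-3,17,0,32,0,-3,18,0,32,0,-3,18,0]
}}

```text
clock: 9.67
position: [0.5211, -0.1585, 0.2449]
ee_rot: [-0.0, 0.742, 0.671, -0.0]
contact_force: [-1.2, -0.1, -0.8]
width: 0.0321
gripper_force: 0.9
```

>>> {"fn": "apply_moves", "kwargs": {
  "deltas": [28,0,-1,0,0,24,0,-1,0,0,20,0,-1,0,0,17,0,-1,0,0,14,0,-1,0,0,12,0,-1,0,0,8,0,-1,0,0,6,0,-1,0,0,6,0,-1,0,0,6,0,-1,0,0],
  "squeeze": 30
}}

```text
clock: 10.5
position: [0.5202, -0.1582, 0.2455]
ee_rot: [-0.0, 0.742, 0.671, 0.0]
contact_force: [-1.6, 1.9, 5.1]
width: 0.0105
gripper_force: 30.3
```

>>> {"fn": "apply_moves", "kwargs": {
  "deltas": [6,0,0,-0.5,0,6,0,0,-1,0,6,0,0,-1,0],
  "squeeze": 60
}}

```text
clock: 10.75
position: [0.5203, -0.1584, 0.246]
ee_rot: [-0.0, 0.742, 0.671, 0.0]
contact_force: [-2.4, 1.6, 1.1]
width: 0.01
gripper_force: 59.0
```

>>> {"fn": "apply_moves", "kwargs": {
  "deltas": [6,0,0,-0.5,0,6,0,0,-1,0,6,0,0,-1.5,0,6,0,0,-2,0,6,0,0,-2,0,6,0,0,-2,0],
  "squeeze": 90
}}

```text
clock: 11.25
position: [0.5202, -0.1585, 0.248]
ee_rot: [-0.0, 0.742, 0.671, -0.0]
contact_force: [-0.8, 0.9, -3.2]
width: 0.0087
gripper_force: 88.2
```

>>> {"fn": "apply_moves", "kwargs": {
  "deltas": [6,0,0,-1,0,6,0,1,-1,0,6,0,2,-1,0,6,0,3,-1,0,6,0,4,-1,0,6,0,5,-1,0,6,0,6,-1,0,6,0,7,-1,0,6,0,8,-1,0,6,0,9,-1,0,6,0,9,-1,0]
}}

```text
clock: 12.17
position: [0.5294, -0.1596, 0.2493]
ee_rot: [0.0, 0.742, 0.671, -0.0]
contact_force: [-1.8, -0.4, -4.5]
width: 0.0091
gripper_force: 88.9
```

>>> {"fn": "apply_moves", "kwargs": {
  "deltas": [6,0,1,0,0,6,0,2,0,0,6,0,2,0,0,6,0,2,0,0]
}}

```text
clock: 12.5
position: [0.5312, -0.1598, 0.2493]
ee_rot: [0.0, 0.742, 0.671, -0.0]
contact_force: [-1.7, 0.0, -4.3]
width: 0.0083
gripper_force: 89.0
```

>>> {"fn": "apply_moves", "kwargs": {
  "deltas": [6,0,1,0,0,6,0,1,0,0,6,0,1,0,0]
}}

```text
clock: 12.75
position: [0.5322, -0.1599, 0.2493]
ee_rot: [0.0, 0.742, 0.671, -0.0]
contact_force: [-1.9, -1.2, -4.0]
width: 0.0088
gripper_force: 89.1
```

>>> {"fn": "apply_moves", "kwargs": {
  "deltas": [6,0,1,0,0,6,0,1,0,0,6,0,1,0,0]
}}

```text
clock: 13.0
position: [0.533, -0.1599, 0.2492]
ee_rot: [-0.0, 0.742, 0.671, -0.0]
contact_force: [-1.7, -2.2, -3.8]
width: 0.0084
gripper_force: 90.2
```

>>> {"fn": "apply_moves", "kwargs": {
  "deltas": [6,0,1,0,0,6,0,1,0,0,6,0,1,0,0]
}}

```text
clock: 13.25
position: [0.5332, -0.1599, 0.249]
ee_rot: [-0.001, 0.742, 0.671, -0.001]
contact_force: [-4.2, -1.6, -3.6]
width: 0.0086
gripper_force: 92.4
```

>>> {"fn": "apply_moves", "kwargs": {
  "deltas": [6,0,-0.5,-1,0,6,0,-0.5,-3,0,6,0,-0.5,-5,0,6,0,-0.5,-7,0,6,0,-0.5,-9,0,6,0,-0.5,-10,0]
}}

```text
clock: 13.75
position: [0.5332, -0.16, 0.2596]
ee_rot: [-0.0, 0.742, 0.671, -0.0]
contact_force: [-5.6, -1.2, -5.1]
width: 0.0087
gripper_force: 92.2
```

>>> {"fn": "apply_moves", "kwargs": {
  "deltas": [6,0,0,-2,0,6,0,0,-4,0,6,0,0,-6,0,6,0,0,-8,0,6,0,0,-9,0]
}}

```text
clock: 14.17
position: [0.5333, -0.16, 0.2687]
ee_rot: [-0.0, 0.742, 0.671, -0.0]
contact_force: [-5.2, -1.2, -3.1]
width: 0.009
gripper_force: 92.4
```

>>> {"fn": "apply_moves", "kwargs": {
  "deltas": [6,0,-0.5,-2,0,6,0,-0.5,-4,0,6,0,-0.5,-6,0,6,0,-0.5,-8,0,6,0,-0.5,-9,0]
}}

```text
clock: 14.58
position: [0.534, -0.1597, 0.2781]
ee_rot: [0.001, 0.742, 0.671, 0.001]
contact_force: [-1.2, -0.3, -4.5]
width: 0.0087
gripper_force: 90.3
```

>>> {"fn": "apply_moves", "kwargs": {
  "deltas": [6,0,0,-2,0,6,0,0,-4,0,6,0,0,-7,0,6,0,0,-9,0,6,0,0,-11,0,6,0,0,-12,0]
}}

```text
clock: 15.08
position: [0.5339, -0.1597, 0.29]
ee_rot: [0.001, 0.742, 0.671, 0.001]
contact_force: [0.1, 0.1, -2.9]
width: 0.0085
gripper_force: 89.8
```

>>> {"fn": "apply_moves", "kwargs": {
  "deltas": [6,0,-3,0,0,6,0,-8,0,0,6,0,-16,0,0,6,0,-26,0,0,6,0,-38,0,0,6,0,-50,0,0,6,0,-64,0,0,6,0,-78,0,0,6,0,-92,0,0,6,0,-104,0,0,6,0,-112,0,0,6,0,-115,0,0]
}}

```text
clock: 16.08
position: [0.417, -0.1479, 0.2895]
ee_rot: [-0.0, 0.742, 0.671, -0.0]
contact_force: [-1.3, 0.1, -3.6]
width: 0.009
gripper_force: 89.0
```

```bash
python3 - <<'E'
from h import *
N=np.array([.526,.2465,0])
# lantern centre = TCP - ey*.027 ; final yaw keep
for z in(.45,.28): delta(N+ey*.027+[0,0,z],YAW)
a=get_image("side");b=get_image("top")
p1=a["frame"][130:370,270:470,::-1];p2=b["frame"][160:400,340:520,::-1]
cv2.imwrite("pics/off.png",cv2.resize(np.hstack([p1,p2]),None,fx=2.1,fy=2.1,interpolation=cv2.INTER_CUBIC))
E
```

```text
shift [ 430.4   68.7 -160.5] turn -0.06 pos [ 0.417  -0.1479  0.2895] F [-1.26  0.15 -3.57] w 9.0 gf 89.0 t 16.0833 tilt [-0.  0. -1.]
shift [430.4  68.7   9.5] turn -0.06 pos [ 0.417  -0.1479  0.2895] F [-1.26  0.15 -3.57] w 9.0 gf 89.0 t 16.0833 tilt [-0.  0. -1.]
```

View pics/off.png

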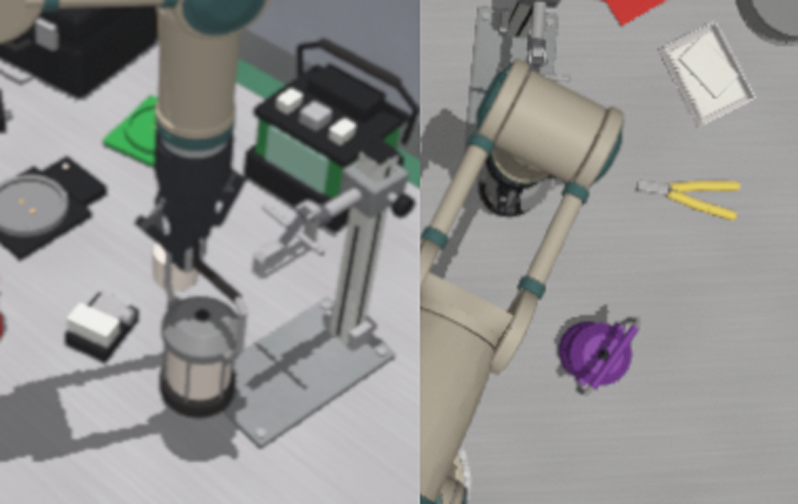

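Lantern hangs freely in the gripper, in front of the hook, upright. Carrying it high over to the dock.

>>> {"fn": "apply_moves", "kwargs": {
  "deltas": [6,0,0,-5,0,6,0,0,-15,0,6,0,0,-30,0,6,5,1,-48,0,6,15,3,-66,0,6,30,5,-82,0,6,50,8,-94,0,6,75,12,-100,0,6,103,16,-100,0,6,133,21,-100,0,6,163,26,-100,0,6,193,31,-100,0]
}}

```text
clock: 17.18
position: [0.4701, 0.0422, 0.3904]
ee_rot: [0.001, 0.742, 0.671, 0.001]
contact_force: [0.5, -0.4, -4.7]
width: 0.0087
gripper_force: 89.0
```

>>> {"fn": "apply_moves", "kwargs": {
  "deltas": [6,30,5,0,0,6,60,10,0,0,6,90,14,0,0,6,120,19,0,0,6,150,24,0,0,6,178,28,0,0,6,203,32,0,0,6,221,35,0,0,6,232,37,0,0,6,237,38,0,0,6,237,38,0,0,6,237,38,0,0]
}}

```text
clock: 18.18
position: [0.5306, 0.2719, 0.3894]
ee_rot: [0.0, 0.742, 0.671, -0.0]
contact_force: [-0.2, -0.3, -4.2]
width: 0.0087
gripper_force: 89.0
```

```bash
python3 - <<'E'
from h import *
N=np.array([.526,.2465,0])
delta(N+ey*.027+[0,0,.25],YAW)
a=get_image("side");b=get_image("top")
for p in(a,b):
  print([(x["point"],x["score"]) for x in place_of("lantern",p)],[(x["point"],x["score"]) for x in place_of("nest",p)])
p1=a["frame"][100:300,200:380,::-1];p2=b["frame"][130:330,150:330,::-1]
cv2.imwrite("pics/over.png",cv2.resize(np.hstack([p1,p2]),None,fx=2.2,fy=2.2,interpolation=cv2.INTER_CUBIC))
E
```

```text
shift [  1.5  -2.  139.4] turn -0.05 pos [0.5306 0.2719 0.3894] F [-0.21 -0.32 -4.23] w 8.7 gf 89.0 t 18.1833 tilt [-0.    -0.001 -1.   ]
[([255.7, 290.3], 0.93), ([328.9, 434.7], 0.86), ([279.7, 180.6], 0.68), ([283.3, 234.4], 0.57), ([413.5, 232.0], 0.53), ([509.6, 375.7], 0.24)] [([277.1, 227.0], 0.83), ([164.5, 285.4], 0.74), ([350.3, 192.3], 0.73)]
[([417.5, 329.3], 0.77), ([235.1, 204.9], 0.65), ([277.3, 282.0], 0.62), ([316.2, 240.1], 0.42)] [([222.5, 338.3], 0.9), ([246.8, 132.8], 0.8), ([240.8, 219.9], 0.67)]
```

View pics/over.png

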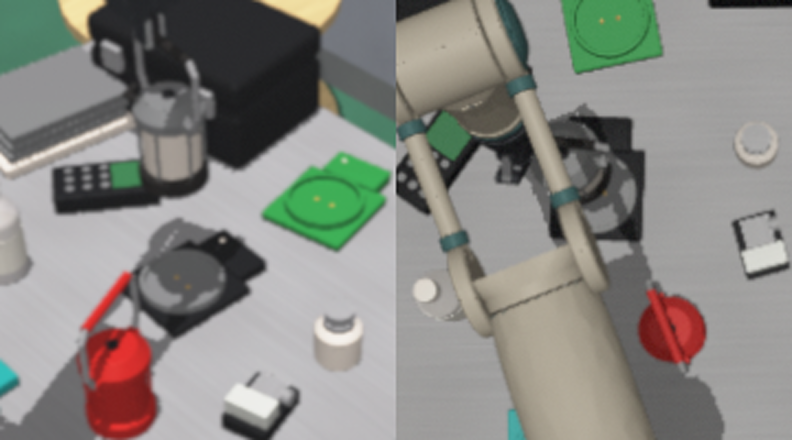

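>>> {"fn": "apply_moves", "kwargs": {
  "deltas": [6,0,0,6,0,6,1,-1,18,0,6,1,-2,34,0,6,1,-2,50,0,6,1,-2,66,0,6,1,-2,82,0,6,1,-2,98,0,6,1,-2,114,0,6,1,-2,127,0,6,1,-2,136,0,6,1,-2,140,0,6,1,-2,140,0]
}}

```text
clock: 19.48
position: [0.5281, 0.2735, 0.2483]
ee_rot: [-0.0, 0.742, 0.671, -0.001]
contact_force: [0.1, -0.0, -3.1]
width: 0.0084
gripper_force: 88.9
```

```bash
python3 - <<'E'
from h import *
N=np.array([.526,.2465,0])
delta(N+ey*.027+[0,0,.212],YAW)
a=get_image("side");b=get_image("top")
p1=a["frame"][170:290,230:340,::-1];p2=b["frame"][160:280,190:290,::-1]
cv2.imwrite("pics/near.png",cv2.resize(np.hstack([p1,p2]),None,fx=3.8,fy=3.8,interpolation=cv2.INTER_CUBIC))
c=np.array(get_state()["position"])-ey*.027
for x in(c,): 
  for z in(.0545,.1755): print(proj(a,[x[0],x[1],z]),proj(b,[x[0],x[1],z]))
print(proj(a,[.526,.2465,.017]))
E
```

```text
shift [-0.1  0.7 36.3] turn -0.04 pos [0.5281 0.2735 0.2483] F [ 0.07 -0.01 -3.07] w 8.4 gf 88.9 t 19.4833 tilt [-0.002 -0.001 -1.   ]
[281.45675523 217.70187867] [239.10175804 215.63366145]
[278.78256185 184.90291637] [233.13175397 208.93936546]
[282.26519725 227.35595033]
```

View pics/near.png

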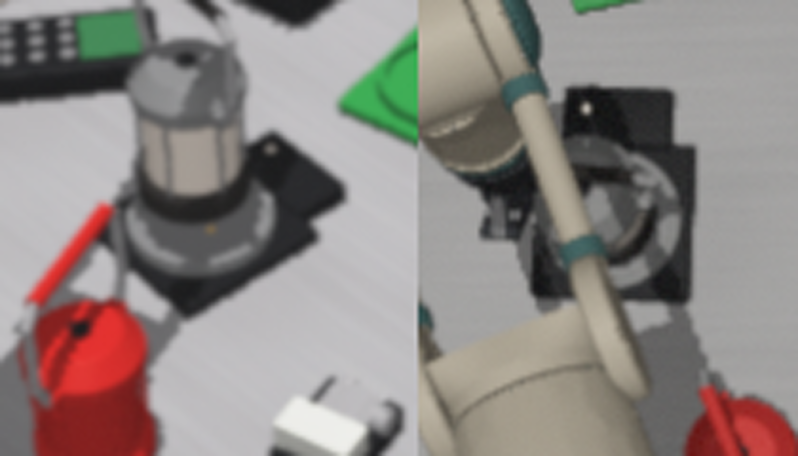

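Side view: cap centre (278.9,~186) and base centre (281.8) match the predicted columns; the base is centred over the rim. Lowering gently.

>>> {"fn": "apply_moves", "kwargs": {
  "deltas": [6,0,0.5,4,0,6,0,0.5,9,0,6,0,0.5,14,0,6,0,0.5,19,0,6,0,0.5,23,0,6,0,0.5,26,0,6,0,0.5,28,0,6,0,0.5,30,0,6,0,0.5,30,0,6,0,0.5,30,0]
}}

```text
clock: 20.42
position: [0.5291, 0.2738, 0.2193]
ee_rot: [-0.0, 0.742, 0.671, 0.0]
contact_force: [0.4, -0.1, -4.3]
width: 0.0086
gripper_force: 89.0
```

>>> {"fn": "apply_moves", "kwargs": {
  "deltas": [6,0,0,1,0,6,0,0,2,0,6,0,0,3,0,6,0,0,3,0,6,0,0,3,0]
}}

```text
clock: 20.83
position: [0.5291, 0.2738, 0.2163]
ee_rot: [-0.0, 0.742, 0.671, -0.0]
contact_force: [0.3, -0.1, -4.5]
width: 0.0088
gripper_force: 89.0
```

>>> {"fn": "apply_moves", "kwargs": {
  "deltas": [6,0,0,0.5,0,6,0,0,1,0,6,0,0,1.5,0,6,0,0,2,0,6,0,0,2,0,6,0,0,2,0]
}}

```text
clock: 21.33
position: [0.5291, 0.2738, 0.2143]
ee_rot: [-0.0, 0.742, 0.671, 0.0]
contact_force: [-0.7, -0.1, -3.6]
width: 0.0086
gripper_force: 89.0
```

>>> {"fn": "apply_moves", "kwargs": {
  "deltas": [6,0,0,0.5,0,6,0,0,1,0,6,0,0,1.5,0,6,0,0,1.5,0,6,0,0,1.5,0]
}}

```text
clock: 21.75
position: [0.5291, 0.2738, 0.2127]
ee_rot: [-0.0, 0.742, 0.671, -0.0]
contact_force: [0.2, -0.2, -3.0]
width: 0.0088
gripper_force: 89.0
```

>>> {"fn": "apply_moves", "kwargs": {
  "deltas": [6,0,0,0.5,0,6,0,0,1,0,6,0,0,1,0,6,0,0,1,0]
}}

```text
clock: 22.08
position: [0.5291, 0.2738, 0.2118]
ee_rot: [-0.0, 0.742, 0.671, 0.0]
contact_force: [-0.1, -0.6, -3.5]
width: 0.0086
gripper_force: 89.3
```

>>> {"fn": "apply_moves", "kwargs": {
  "deltas": [6,0,0,0.5,0,6,0,0,1,0,6,0,0,1,0,6,0,0,1,0]
}}

```text
clock: 22.42
position: [0.5292, 0.2742, 0.2116]
ee_rot: [-0.0, 0.742, 0.671, 0.001]
contact_force: [-1.8, 1.3, 2.6]
width: 0.0086
gripper_force: 89.8
```

Touchdown at the predicted height. Releasing slowly.

>>> {"fn": "apply_moves", "kwargs": {
  "deltas": [6,0,0,0,0,6,0,0,-0.5,0,6,0,0,-0.5,0],
  "squeeze": 20
}}

```text
clock: 22.67
position: [0.5292, 0.274, 0.2117]
ee_rot: [-0.0, 0.742, 0.671, 0.0]
contact_force: [-1.5, 1.8, 3.5]
width: 0.0088
gripper_force: 89.7
```

>>> {"fn": "apply_moves", "kwargs": {
  "deltas": [12,0,0,-0.5,0,14,0,0,-0.5,0,16,0,0,-0.5,0,20,0,0,-0.5,0,26,0,0,-0.5,0,32,0,0,-0.5,0,36,0,0,-0.5,0,40,0,0,-0.5,0,40,0,0,-0.5,0,40,0,0,-0.5,0]
}}

```text
clock: 23.5
position: [0.5292, 0.2738, 0.2118]
ee_rot: [0.0, 0.742, 0.671, 0.0]
contact_force: [0.1, 0.0, 0.2]
width: 0.04
gripper_force: 0.0
```

```bash
python3 - <<'E'
from h import *
delta(H,YAW)
a=get_image("side")
cv2.imwrite("pics/set.png",cv2.resize(a["frame"][150:290,220:360,::-1],None,fx=4,fy=4,interpolation=cv2.INTER_CUBIC))
print(proj(a,[.526,.2465,.138]),proj(a,[.526,.2465,.017]))
E
```

```text
shift [-458.    33.4  -30.2] turn -0.02 pos [0.5292 0.2738 0.2118] F [0.05 0.   0.21] w 40.0 gf 0.0 t 23.5 tilt [ 0.  0. -1.]
[279.6782626  195.58352871] [282.26519725 227.35595033]
```

View pics/set.png

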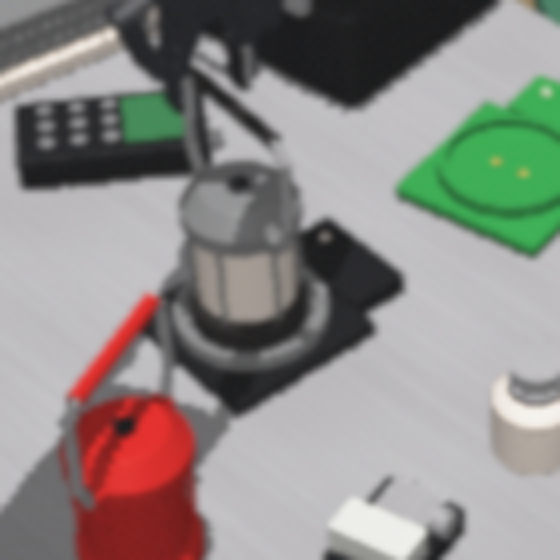

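The lantern stands in the nest, rim visible round the base. Raising the gripper clear.

>>> {"fn": "apply_moves", "kwargs": {
  "deltas": [40,0,0,-4,0,40,0,0,-12,0,40,0,0,-24,0,40,0,0,-40,0,40,0,0,-60,0,40,0,0,-80,0,40,0,0,-100,0,40,0,0,-112,0,40,0,0,-120,0,40,0,0,-120,0,40,0,0,-120,0]
}}

```text
clock: 24.47
position: [0.5291, 0.2738, 0.332]
ee_rot: [0.0, 0.742, 0.671, 0.0]
contact_force: [-0.3, 0.5, -0.9]
width: 0.0402
gripper_force: 0.0
```

```bash
python3 - <<'E'
from h import *
a=get_image("side");g0=cv2.imread("pics/set.png")
g1=cv2.resize(a["frame"][150:290,220:360,::-1],None,fx=4,fy=4,interpolation=cv2.INTER_CUBIC)
d=cv2.absdiff(g0,g1)[180:380,150:350];print(d.mean(),(d.max(2)>40).mean())
r=cv2.matchTemplate(g1,g0[170:360,170:320],cv2.TM_CCOEFF_NORMED);print(cv2.minMaxLoc(r)[1::2],get_state()["position"],get_state()["contact_force"])
print(sign_off())
E
```

```text
1.6485833333333333 0.003425
(0.9826691746711731, (170, 170)) [0.52876482 0.27363047 0.33122761] [ 0.26597661 -0.01586144 -1.06896082]
the job is handed in; nothing more can be done
None
```

The lantern is off the hook and set down upright in the black dock's nest, released with the gripper clear above it. I handed the job in at about 24.5 s; the hand-in returned no verdict, and I kept clear of the bystanders but did not check them again.

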